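# Set the hold-down stop over the tray-rim setting block

### The job

On the packing bench, bring the thicker of the two setting blocks under the stop screw of the bracket, its free end first and lying flat on the bench, and let go of it. Then turn the T-handle driver standing in the screw clockwise (seen from above) until the screw's sprung nose just bears on the block so that it would drag lightly: that is when the T bar lies square across the bracket's arm. Leave the thinner block where it lies.

Things in the scene. Friction and masses are not known exactly. Their poses are not given: they have to be found in the camera images.
- jig: Fixed steel gallows bracket. Origin: on the bench under the screw axis; z up, y towards its column (inner face y = 57 mm; 8 mm foot plate y 40 to 110, x -45 to 45 mm). Arm along y, 40 mm wide, y -33 to 83, 63 to 78 mm above the bench; bush under it down to 53 mm, 26 mm wide. The bench under the arm is bare: a block comes in from -x, along x.
- nose: Sprung steel nose, 16 mm across, at the screw's lower end. Origin: centre of its lower tip; axes as the bracket's. Tip 40 mm above the bench at driver joint 0, sinking 14 mm per rad (at start 10 to 16 mm above the height of the thick block's top). Gives upwards at about 1 N per mm, for 9 mm at most.
- driver (a joint): T-handle driver in the screw's top: rad, clockwise from above, 0 to 2.2, starts 0 to 0.4, stays where left (0.2 N m friction), never rises. Black bar 72 x 14 x 18 mm, centred on the screw axis, 118 to 136 mm above the bench; its angle from the bracket's x is 1.4 minus the joint. Nose touches the thick block at 1.14; right setting 1.4 (about 3.6 N, bar square to the arm).
- setting_block: The thicker setting block: loose aluminium bar 150 (x) by 36 (y) mm, 24 mm thick, 0.3 to 0.43 kg. Origin: centre of the underside, z up. Its upright grip post, 24 (x) by 16 (y) mm, stands on the bar at x = -60 mm, its top 65 mm above the underside; the free end is at x = +75 mm. Best with the nose over x = 45 mm (5 to 70 is good).
- thin_block: The thinner setting block: loose aluminium bar 150 (x) by 36 (y) mm, 10 mm thick, 0.19 kg. Origin: centre of the underside, z up. Its upright grip post, 24 (x) by 16 (y) mm, stands on the bar at x = -60 mm, its top 51 mm above the underside; the free end is at x = +75 mm. A bystander.
Not all that is in view belongs to the job. What is shaped like the setting_block but yellow is not meant.

How it is judged:
By the outcome, as a careful person would: the job done as asked, in the order asked, and still so for the second after the job is handed in, with the robot touching nothing.
It also fails if it takes over 54 s, if anything falls off the work surface, if the arm or the gripper's body presses on something with over 40 N, if the wrist force passes 120 N, or if a joint passes its speed limit or range.

### The arm

A 6-joint arm with a two-finger parallel gripper is mounted at the origin on the work surface. World frame = base frame: x ahead of the robot, y to its left, z up, the work surface at z = 0. Lengths are in m, angles in rad, forces in N, time in s.
With the tool pointing down it reaches from about 0.35 to 0.925 m from the base axis. Payload 6.4 kg.
Tool frame: the origin (TCP) lies at the very end of the fingers, on their centre line; the grasp point (between the pads) lies 19 mm behind it; z points along the fingers, y is the line along which they close (so a half turn about z gives the same grasp; the last joint's range is limited). The gripper opens to 85 mm and grips with 20 to 120 N. Pads are 22 mm wide; open, the fingers measure 114 mm over their backs; the gripper's body (76 mm by 85 mm) begins 54 mm behind the grasp point. The pads swing forward as they close: fully open they stand 13 mm farther back than shut.
Start: joints at [-1.319, 0.245, 1.558, -0, 1.339, -0.174], TCP at [0.268, -0.592, 0.231] pointing down, gripper open.
Joint ranges: [-3.13, 3.13], [-1.02, 2.26], [0.13, 2.54], [-0.95, 4.09], [0.21, 2.88], [-2.74, 2.74]. Speed limits (rad/s): [2.57, 2.57, 3.14, 3.14, 3.14, 3.14].

### API

Orientations are given as a unit quaternion [x, y, z, w].
In Python, from bench import r gives the robot as it stands. The module is installed in compiled form; this text tells all that it offers.
- The arm moves only by the shell command python3 -m pendant 'ROWS' [FORCE]. ROWS is JSON, a list of rows, each a list of 7 numbers: the shift along the tool's x, y, z in cm, then the turn, a rotation vector about the tool's x, y, z in degrees, then the finger opening in cm, from 0 to 8.54. A call has exactly 10 rows; each row is the pose to reach, as a shift and turn from the pose commanded when the call began, along the tool's axes at that moment; what a row does not reach only later rows make up. A row lasts 1/8 s, in which the tool goes at most 62.5 mm and 10.7 degrees, less where a joint would pass 70% of its speed; a pose out of reach is approached as far as the arm can. A call with a gripper value outside its range is refused whole. The fingers move at their own pace and stop on an object; FORCE is the grip in N (left out, the last holds). Time passes only in rows, so rows that repeat a pose let the fingers close, or fill a call up. It gives the time, the measured TCP pose, the force, the opening and the grip force at its end, in the units of the state.
- r.get_state(): the state, without advancing time (a new reading comes with each control period).
- r.snapshot(name): name is "side" or "top"; returns a dict with "pixels" (480x640x3 uint8, red, green, blue), "fx", "fy", "cx", "cy" (pixels), "k1" (the pictures are not rectified: a ray, as slopes to the right and down, at radius r is drawn at 1 + k1 r^2 times it, then the intrinsics apply), "world_to_cam" (4x4, takes a point from world to camera coordinates). Camera axes: x right, y down, z forward; pixel columns grow to the right and rows downward; lengths in m; the calibration is good to about 2 mm. A picture is of the moment at which its call begins. There is no depth.
- r.hand_in(): hands the job in; it is judged then, once.
The state is a dict: "time_s": time; "joint_positions": joint angles; "joint_vel": joint speeds; "tau": joint torques, N m; "ee_pos": TCP position; "eef_rot": TCP orientation; "force": force on the tool from outside, world axes, zero at the start; "moment": the same for the moment, N m; "grip_width": finger opening in m; "grasp_force": force on a finger pad.
Only numpy, scipy, OpenCV 4.12 (cv2) and the standard library are available. Lean on these libraries where they do the work, as an engineer would, in place of code of your own. Each camera call takes 0.05 s, during which the arm holds its last target. There are 200 camera calls.

## Working session

There is one attempt and no reset: what is moved stays moved. The work goes in short steps, Python scripts to look and compute and a shell command to move; the robot and the scene stay as the last step left them, time stands still between calls to the robot, and variables do not carry over. Pictures are saved under pics/ and viewed, at most 10 in all, crops included, and the job is handed in when it is done.

```bash
mkdir -p pics
cat > h.py <<'E'
import numpy as np, cv2
from bench import r
from scipy.spatial.transform import Rotation as R
def ray(s,u,v):
    d=np.array([(u-s['cx'])/s['fx'],(v-s['cy'])/s['fy']]); p=d.copy()
    for _ in range(20): p=d/(1+s['k1']*(p@p))
    T=np.array(s['world_to_cam']); o=-T[:3,:3].T@T[:3,3]
    return o,T[:3,:3].T@np.array([p[0],p[1],1.])
def onz(s,u,v,z):
    o,d=ray(s,u,v); return o+d*(z-o[2])/d[2]
def proj(s,P):
    T=np.array(s['world_to_cam']); c=T[:3,:3]@np.array(P)+T[:3,3]; p=c[:2]/c[2]
    p=p*(1+s['k1']*(p@p)); return p*[s['fx'],s['fy']]+[s['cx'],s['cy']]
E
python3 - <<'E'
from h import *
for n in('top','side'):
    s=r.snapshot(n); cv2.imwrite(f'pics/{n}0.png',s['pixels'][:,:,::-1])
    T=np.array(s['world_to_cam']);print(n,s['fx'],s['k1'],(-T[:3,:3].T@T[:3,3]).round(3),T[2,:3].round(2))
print(r.get_state())
E
```

```text
top 531.9733239878025 -0.14748765604386754 [0.379 0.004 1.03 ] [ 0.15  0.02 -0.99]
side 490.8226634700946 -0.13908666260693073 [0.384 0.787 0.518] [ 0.14 -0.86 -0.5 ]
{'time_s': 0.1, 'joint_positions': array([-1.31907510e+00,  2.45747970e-01,  1.55892783e+00, -2.42980379e-05,
        1.33868487e+00, -1.74095996e-01]), 'joint_vel': array([-0.0002217 , -0.00197971, -0.00370852, -0.00098903, -0.00019457,
       -0.00054453]), 'tau': array([-1.02164322e-03, -4.30670393e+01, -3.27128756e+01, -1.91479844e-04,
        2.79080836e-03,  1.21014345e-06]), 'ee_pos': array([ 0.26836468, -0.59144998,  0.23026892]), 'eef_rot': array([ 9.77419475e-01,  2.11306385e-01, -4.61137073e-05, -8.82878901e-04]), 'force': array([-0.06490995,  0.33734592, -0.23688133]), 'moment': array([-0.03125188,  0.03143305, -0.01731863]), 'grasp_force': 0.0, 'grip_width': 0.08554560136460962}
```

View pics/top0.png

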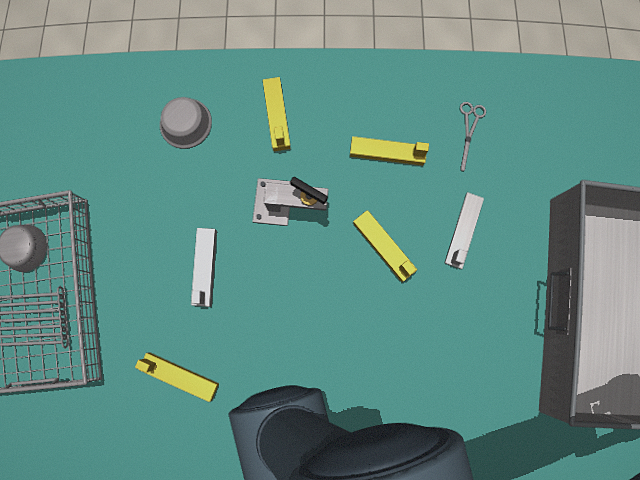

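View pics/side0.png

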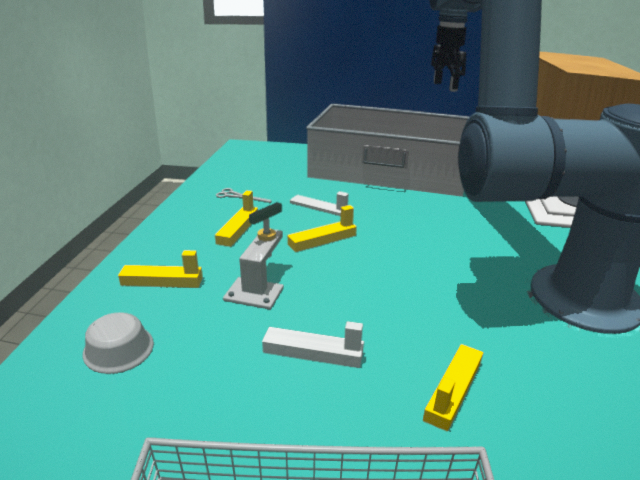

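The top view shows the thick grey block at about (204,268) with its post at the bottom (202,298), so its free end points to +X. The thin block is at (465,230), and its bar is clearly thinner in the side view. The bracket's column is on the left, with the foot plate at (272,202), the arm running right to about 328, and the black bar at (309,190).

Run:
```python
from h import *
s=r.snapshot('top'); im=s['pixels'][:,:,::-1].copy()
c=im[160:320,180:340]; cv2.imwrite('pics/crop1.png',cv2.resize(c,(600,600),interpolation=cv2.INTER_NEAREST)[:, :])
hsv=cv2.cvtColor(im,cv2.COLOR_BGR2HSV)
def blobs(m,z,nm,box,amin=30):
    k=np.zeros_like(m);x0,y0,x1,y1=box;k[y0:y1,x0:x1]=m[y0:y1,x0:x1]
    cs,_=cv2.findContours(k,cv2.RETR_EXTERNAL,cv2.CHAIN_APPROX_NONE)
    for q in cs:
        if cv2.contourArea(q)<amin: continue
        P=np.array([onz(s,*p[0],z)[:2] for p in q],np.float32)*1000
        (cx,cy),(w,h),a=cv2.minAreaRect(P); print(nm,'px',q[:,0].min(0),q[:,0].max(0),'c',round(cx,1),round(cy,1),'wh',round(w,1),round(h,1),'a',round(a,1),'box',cv2.boxPoints(((cx,cy),(w,h),a)).round(0).tolist())
grey=((hsv[:,:,1]<60)&(hsv[:,:,2]>100)).astype(np.uint8)
print(hsv[260,200:212].tolist(), hsv[260,190:200,2], hsv[260,205:222,1:].tolist())
bright=((hsv[:,:,1]<60)&(hsv[:,:,2]>205)).astype(np.uint8)
blobs(grey,.024,'blk',(185,220,225,315)); blobs(bright,.024,'blkb',(185,220,225,315))
blobs(grey,.010,'thin',(440,185,490,275))
blobs(grey,.008,'jig8',(245,170,335,230)); blobs(grey,.078,'jig78',(245,170,335,230))
blk=(hsv[:,:,2]<45).astype(np.uint8); blobs(blk,.136,'bar',(285,170,335,215))
```

```text
[[114, 6, 213], [135, 2, 212], [126, 6, 215], [120, 4, 213], [120, 4, 215], [113, 5, 214], [105, 5, 215], [105, 2, 210], [120, 4, 213], [120, 1, 214], [120, 1, 218], [114, 5, 232]] [154 152 149 146 195 219 211 212 214 215] [[5, 214], [5, 215], [2, 210], [4, 213], [1, 214], [1, 218], [5, 232], [11, 112], [10, 50], [38, 60], [118, 106], [113, 160], [117, 155], [110, 148], [111, 151], [118, 149], [113, 154]]
blk px [191 228] [214 306] c 479.9 231.4 wh 36.6 150.3 a 87.9 box [[404.0, 216.0], [554.0, 210.0], [556.0, 247.0], [406.0, 253.0]]
blkb px [192 228] [214 305] c 480.6 231.2 wh 33.9 147.5 a 87.7 box [[406.0, 217.0], [554.0, 211.0], [555.0, 245.0], [408.0, 251.0]]
thin px [445 192] [483 268] c 556.2 -277.3 wh 36.8 150.6 a 71.0 box [[479.0, -270.0], [621.0, -319.0], [633.0, -284.0], [491.0, -235.0]]
jig8 px [313 187] [328 195] c 637.5 3.7 wh 32.1 13.1 a 58.5 box [[624.0, -7.0], [635.0, -13.0], [651.0, 14.0], [640.0, 21.0]]
jig8 px [252 178] [313 224] c 609.6 78.1 wh 116.8 89.0 a 84.4 box [[560.0, 24.0], [648.0, 16.0], [660.0, 132.0], [571.0, 141.0]]
jig78 px [313 187] [328 195] c 619.8 3.7 wh 29.9 12.2 a 58.5 box [[607.0, -6.0], [617.0, -12.0], [633.0, 13.0], [622.0, 20.0]]
jig78 px [252 178] [313 224] c 593.8 73.0 wh 108.8 82.9 a 84.4 box [[547.0, 23.0], [630.0, 15.0], [640.0, 123.0], [558.0, 131.0]]
bar px [291 177] [327 203] c 602.4 26.6 wh 70.8 15.6 a 58.8 box [[577.0, 0.0], [591.0, -8.0], [627.0, 53.0], [614.0, 61.0]]
```

View pics/crop1.png

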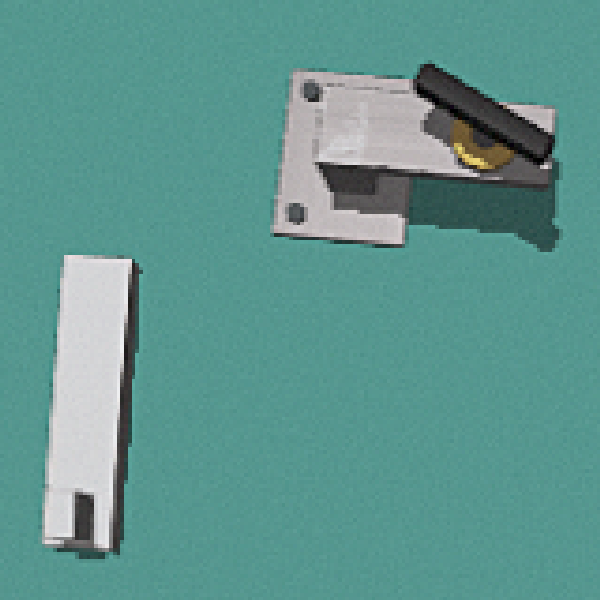

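The crop shows the foot plate corners at crop pixels (293,68), (274,236) and (403,246), and the arm's front top edge running from (318,163). The bar runs from (428,68) to (545,158), and the block's post top is at about (60,515).

```bash
cat >> h.py <<'E'
def rel(xyz,yaw):  # target TCP mm, yaw of tool x in world deg, tool down -> row from current pose
    st=r.get_state(); R0=R.from_quat(st['eef_rot']); Rt=R.from_euler('ZX',[yaw,180],degrees=True)
    d=R0.inv().apply(np.array(xyz)/1000-st['ee_pos'])*100
    return d.round(2).tolist(),(R0.inv()*Rt).as_rotvec(degrees=True).round(2).tolist()
E
python3 - <<'E'
from h import *
s=r.snapshot('top')
g=lambda a,b,z:onz(s,180+a/3.75-.4,160+b/3.75-.4,z)[:2]*1000
a,b,c=g(293,68,.008),g(274,236,.008),g(403,246,.008)
print('foot',a,b,c,np.linalg.norm(a-b),np.linalg.norm(b-c))
x=(a-b)/np.linalg.norm(a-b); print('yaw',np.degrees(np.arctan2(x[1],x[0])), np.degrees(np.arctan2(*(b-c))))
e1,e2=g(556,107,.078),g(318,163,.078); print('arm',e1,e2)
th=np.arctan2(x[1],x[0]); y=np.array([-x[1],x[0]])
print('axis from foot edge:', (a+b)/2-110*y, 'from arm corner', e1-20*x+33*y)
print('post top',g(60,515,.065))
# bar from side view
q=r.snapshot('side'); h=cv2.cvtColor(q['pixels'],cv2.COLOR_RGB2HSV)
m=(h[:,:,2]<60).astype(np.uint8); m[:195]=0;m[230:]=0;m[:,:235]=0;m[:,300:]=0
cs,_=cv2.findContours(m,0,1); c_=max(cs,key=cv2.contourArea); M=cv2.moments(c_); u,v=M['m10']/M['m00'],M['m01']/M['m00']
print(u,v,cv2.boundingRect(c_),'bar side',onz(q,u,v,.127)*1000)
h=cv2.cvtColor(s['pixels'],cv2.COLOR_RGB2HSV); m=(h[:,:,2]<60).astype(np.uint8); m[:170]=0;m[210:]=0;m[:,:288]=0;m[:,330:]=0
k=cv2.minAreaRect(np.argwhere(m)[:,::-1].astype(np.float32)); print(k,'bar top',onz(s,*k[0],.130)*1000)
for p in((420,233.6,180),(455,-200,280)): print(rel(p,-2.3))
E
```

```text
foot [659.41908771 130.73038833] [568.66935071 138.44323186] [563.59713635  70.75533089] 91.07690553119609 67.8776789277587
yaw -4.857908726380779 4.285468010420301
arm [620.59221154  -7.95304134] [592.09702358 108.50222532]
axis from foot edge: [604.7288743   24.98195459] from arm corner [603.45865947  26.62211438]
post top [419.58230717 232.86277757]
271.8641975308642 211.19753086419752 (267, 206, 13, 10) bar side [595.83732849  16.09253284 127.        ]
((308.4043884277344, 193.66204833984375), (37.71133041381836, 30.031517028808594), 6.581945419311523) bar top [597.37433668  26.48284521 130.        ]
([47.89, -68.9, 5.15], [-0.05, 0.0, 26.69])
([33.17, -27.97, -4.89], [-0.05, 0.0, 26.69])
```

```bash
python3 -m pendant '[[4.7,-4,-3,0,0,9,8.5],[9.5,-8,-4.9,0,0,18,8.5],[14,-12,-4.9,0,0,26.7,8.5],[19,-16,-4.9,0,0,26.7,8.5],[24,-20,-4.9,0,0,26.7,8.5],[28.5,-24,-4.9,0,0,26.7,8.5],[33.2,-28,-4.9,0,0,26.7,8.5],[35.5,-34,-3.5,0,0,26.7,8.5],[37.8,-40,-2,0,0,26.7,8.5],[40,-46,-1,0,0,26.7,8.5]]' 60
python3 -c "
from h import *
print(rel((420,233.4,100),-2.3),rel((420,233.4,34),-2.3))"
```

```text
time_s: 1.5
ee_pos: [0.4432, -0.0199, 0.2431]
eef_rot: [1.0, -0.02, 0.0, -0.0]
force: [1.0, 0.9, -0.4]
grip_width: 0.085
grasp_force: 0.0
([-3.35, -25.21, 14.32], [-0.01, -0.01, -0.02]) ([-3.35, -25.21, 20.92], [-0.01, -0.01, -0.02])
```

```bash
python3 -m pendant '[[-0.7,-5,2,0,0,0,8.5],[-1.4,-10,5,0,0,0,8.5],[-2.1,-15,8,0,0,0,8.5],[-2.8,-20,10,0,0,0,8.5],[-3.35,-25.2,12,0,0,0,8.5],[-3.35,-25.2,14.3,0,0,0,8.5],[-3.35,-25.2,14.3,0,0,0,8.5],[-3.35,-25.2,14.3,0,0,0,8.5],[-3.35,-25.2,14.3,0,0,0,8.5],[-3.35,-25.2,14.3,0,0,0,8.5]]'
python3 -c "
from h import *
s=r.snapshot('side');cv2.imwrite('pics/s1.png',s['pixels'][200:440,200:500,::-1])
print(rel((420,233.4,33),-2.3))"
```

```text
time_s: 2.75
ee_pos: [0.4211, 0.231, 0.1016]
eef_rot: [1.0, -0.021, 0.001, -0.0]
force: [-0.8, 0.4, -0.1]
grip_width: 0.0853
grasp_force: 0.0
([-0.12, -0.23, 6.83], [-0.02, -0.07, -0.05])
```

View pics/s1.png

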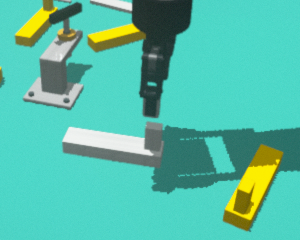

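The fingers straddle the post (crop 152,130). Next I descend and grip.

```bash
python3 -m pendant '[[-0.1,-0.2,3,0,0,0,8.5],[-0.1,-0.2,5.5,0,0,0,8.5],[-0.1,-0.2,6.8,0,0,0,8.5],[-0.1,-0.2,6.8,0,0,0,8.5],[-0.1,-0.2,6.8,0,0,0,1],[-0.1,-0.2,6.8,0,0,0,1],[-0.1,-0.2,6.8,0,0,0,1],[-0.1,-0.2,6.8,0,0,0,1],[-0.1,-0.2,6.8,0,0,0,1],[-0.1,-0.2,6.8,0,0,0,1]]' 80
python3 -c "
from h import *
y=np.radians(-4.6);x=np.array([np.cos(y),np.sin(y)]);A=np.array([603.5,26])
print(r.get_state()['ee_pos'])
for d in(-150,-107):
  p=A+d*x; print(p,rel((*p,37),-4.6))"
```

```text
time_s: 4.05
ee_pos: [0.4199, 0.2335, 0.0331]
eef_rot: [1.0, -0.02, 0.0, -0.0]
force: [-0.3, 0.4, 5.3]
grip_width: 0.0151
grasp_force: 78.6
[0.41987817 0.23352516 0.03313629]
[453.98316823  38.02983865] ([4.19, 19.4, -0.39], [-0.02, -0.04, 2.3])
[496.84466001  34.5812849 ] ([8.49, 19.57, -0.39], [-0.02, -0.04, 2.3])
```

```bash
python3 -m pendant '[[0,0,-0.6,0,0,0,1],[-0.8,1,-0.6,0,0,0,1],[-0.9,4,-0.6,0,0,0.5,1],[-0.9,8,-0.6,0,0,1,1],[-0.9,12,-0.6,0,0,1.6,1],[-0.9,16,-0.6,0,0,2.3,1],[-0.8,18.5,-0.6,0,0,2.3,1],[-0.8,19.2,-0.6,0,0,2.3,1],[-0.8,19.2,-0.6,0,0,2.3,1],[-0.8,19.2,-0.6,0,0,2.3,1]]'
python3 -c "
from h import *
s=r.snapshot('side');cv2.imwrite('pics/s2.png',cv2.resize(s['pixels'][180:380,200:460,::-1],(780,600)))
s=r.snapshot('top');cv2.imwrite('pics/t2.png',cv2.resize(s['pixels'][160:320,220:380,::-1],(600,600),interpolation=0))
y=np.radians(-4.6);x=np.array([np.cos(y),np.sin(y)]);A=np.array([603.5,26])
st=r.get_state();print(st['ee_pos'],st['force'])
for d in(-150,-105):
  p=A+d*x; print(p,rel((*p,38),-4.6))"
```

```text
time_s: 5.3
ee_pos: [0.4033, 0.0425, 0.0384]
eef_rot: [0.999, -0.04, -0.0, -0.0]
force: [-1.0, 0.0, -4.5]
grip_width: 0.015
grasp_force: 78.6
[0.40357652 0.04250102 0.03852291] [ 0.21610721  0.60563721 -3.9517542 ]
[453.98316823  38.02983865] ([5.06, 0.05, 0.05], [-0.01, 0.02, 0.07])
[498.83821776  34.42088705] ([9.56, 0.05, 0.05], [-0.01, 0.02, 0.07])
```

View pics/s2.png

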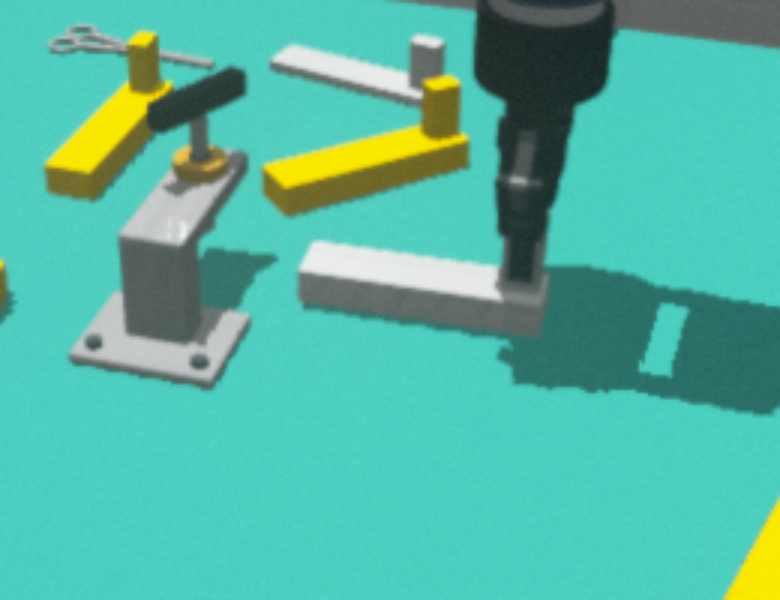

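View pics/t2.png

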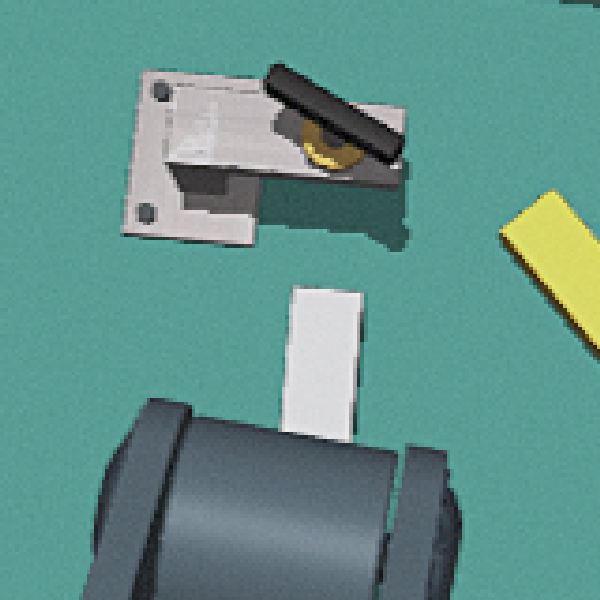

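The block is held level and lined up with the screw axis: the free end is at crop (328,290) and the foot plate edge is clear at x=258. Next I insert it and lower it.

```bash
python3 -m pendant '[[3,0,0,0,0,0,1],[6,0,0,0,0,0,1],[8.5,0,0,0,0,0,1],[9.6,0,0,0,0,0,1],[9.6,0,0.3,0,0,0,1],[9.6,0,0.5,0,0,0,1],[9.6,0,0.55,0,0,0,1],[9.6,0,0.55,0,0,0,1],[9.6,0,0.55,0,0,0,3],[9.6,0,0.55,0,0,0,8.5]]' 
python3 -m pendant '[[0,0,0,0,0,0,8.5],[0,0,0,0,0,0,8.5],[0,0,0,0,0,0,8.5],[-1,0,-6,0,0,0,8.5],[-2,0,-11,0,0,0,8.5],[-5,0,-14,0,0,0,8.5],[-10,0,-16,0,0,0,8.5],[-10,0,-16,0,0,0,8.5],[-10,0,-16,0,0,0,8.5],[-10,0,-16,0,0,0,8.5]]'
python3 - <<'E'
from h import *
s=r.snapshot('side');a=s['pixels'][180:380,180:440,::-1]
cv2.imwrite('pics/s3.png',cv2.resize(a,(780,600)))
s=r.snapshot('top');cv2.imwrite('pics/t3.png',cv2.resize(s['pixels'][160:320,220:380,::-1],(600,600),interpolation=0))
print(r.get_state()['ee_pos'])
E
```

```text
time_s: 6.65
ee_pos: [0.5001, 0.0339, 0.0336]
eef_rot: [0.999, -0.04, 0.001, 0.0]
force: [0.1, 1.0, 0.3]
grip_width: 0.047
grasp_force: 0.0
time_s: 7.9
ee_pos: [0.4001, 0.042, 0.1923]
eef_rot: [0.999, -0.04, -0.001, -0.0]
force: [0.2, -0.5, -0.2]
grip_width: 0.0852
grasp_force: 0.0
[0.40001907 0.04204171 0.19231102]
```

View pics/s3.png

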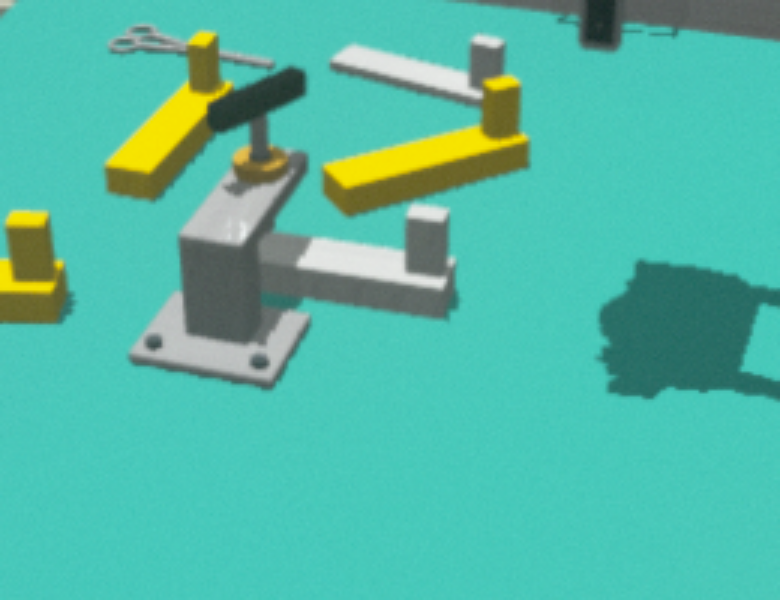

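View pics/t3.png

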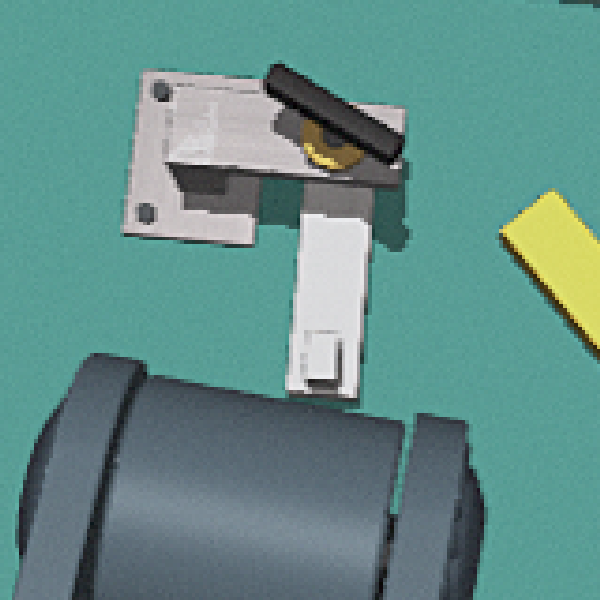

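The block lies flat and is released, its bar passing under the nose (crop top view 335,200; post at 322,358). Next is the driver.

```bash
python3 -c "
from h import *
print(rel((603.2,26.3,190),59.3),rel((603.2,26.3,110),59.3),r.get_state()['joint_positions'].round(2))"
```

```text
([20.38, -0.06, 0.18], [-0.09, 0.11, -63.91]) ([20.4, -0.06, 8.18], [-0.09, 0.11, -63.91]) [-0.18 -0.34  2.2   0.    1.29  1.47]
```

```bash
python3 -m pendant '[[4,0,0,0,0,-10,8.5],[8,0,0,0,0,-20,8.5],[12,0,0,0,0,-30,8.5],[16,0,0,0,0,-40,8.5],[20.4,-0.06,0,0,0,-50,8.5],[20.4,-0.06,0.2,0,0,-60,8.5],[20.4,-0.06,0.2,0,0,-63.9,8.5],[20.4,-0.06,0.2,0,0,-63.9,8.5],[20.4,-0.06,0.2,0,0,-63.9,8.5],[20.4,-0.06,0.2,0,0,-63.9,8.5]]' 
python3 -c "
from h import *
print(rel((603.2,26.3,110),59.3))
s=r.snapshot('side');cv2.imwrite('pics/s4.png',cv2.resize(s['pixels'][130:330,180:380,::-1],(600,600)))"
```

```text
time_s: 9.25
ee_pos: [0.6032, 0.0263, 0.191]
eef_rot: [0.869, 0.494, -0.0, -0.0]
force: [-0.1, -0.9, 0.2]
grip_width: 0.085
grasp_force: 0.0
([-0.01, 0.0, 8.1], [-0.01, 0.0, -0.04])
```

View pics/s4.png

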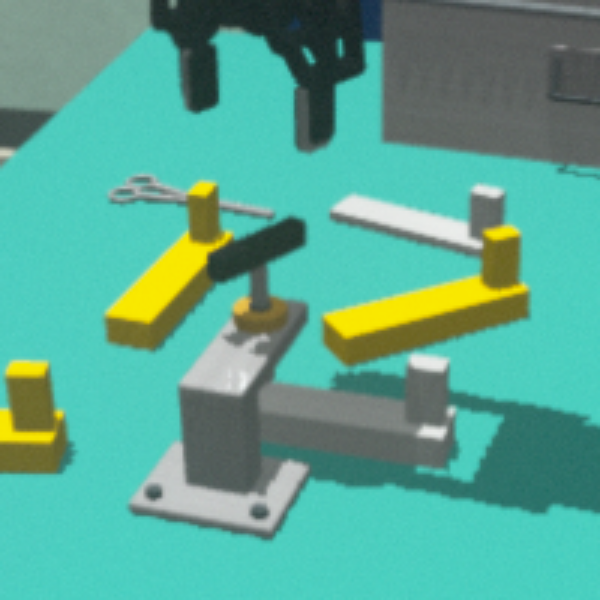

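The open fingers are centred over the bar (crop 258,250), at about (200,105) and (315,145) on either side of it. I go down and close.

```bash
python3 -m pendant '[[0,0,3,0,0,0,8.5],[0,0,6,0,0,0,8.5],[0,0,8.1,0,0,0,8.5],[0,0,8.1,0,0,0,8.5],[0,0,8.1,0,0,0,1],[0,0,8.1,0,0,0,1],[0,0,8.1,0,0,0,1],[0,0,8.1,0,0,0,1],[0,0,8.1,0,0,0,1],[0,0,8.1,0,0,0,1]]' 50
python3 -c "
from h import *
st=r.get_state();print(st['moment'],rel((603.2,26.3,110),-4.6))"
```

```text
time_s: 10.55
ee_pos: [0.604, 0.026, 0.1109]
eef_rot: [0.869, 0.494, 0.001, 0.001]
force: [2.4, -1.4, 2.0]
grip_width: 0.013
grasp_force: 53.2
[-0.25940237 -0.3346431  -0.16830784] ([-0.02, -0.09, 0.09], [0.08, -0.1, 63.87])
```

```bash
python3 -m pendant '[[0,0,0,0,0,7,1],[0,0,0,0,0,14,1],[0,0,0,0,0,21,1],[0,0,0,0,0,28,1],[0,0,0,0,0,35,1],[0,0,0,0,0,42,1],[0,0,0,0,0,49,1],[0,0,0,0,0,55,1],[0,0,0,0,0,58,1],[0,0,0,0,0,58,1]]'
python3 - <<'E'
from h import *
st=r.get_state();print(st['force'],st['moment'],rel((603.2,26.3,110),-4.6))
s=r.snapshot('top');cv2.imwrite('pics/t5.png',cv2.resize(s['pixels'][150:290,220:380,::-1],(800,600),interpolation=0)[:,:,:])
E
```

```text
time_s: 11.8
ee_pos: [0.6032, 0.0274, 0.1109]
eef_rot: [1.0, 0.012, -0.0, -0.001]
force: [-0.3, 3.8, 6.0]
grip_width: 0.0132
grasp_force: 53.7
[-0.32995633  3.76412649  5.97932281] [ 0.57030377  0.11766506 -0.04011398] ([-0.0, 0.11, 0.09], [-0.1, 0.01, 5.95])
```

```bash
python3 -m pendant '[[0,0,0,0,0,2,1],[0,0,0,0,0,4,1],[0,0,0,0,0,5.9,1],[0,0,0,0,0,5.9,1],[0,0,0,0,0,5.9,1],[0,0,0,0,0,5.9,1],[0,0,0,0,0,5.9,1],[0,0,0,0,0,5.9,8.5],[0,0,0,0,0,5.9,8.5],[0,0,0,0,0,5.9,8.5]]'
python3 -m pendant '[[0,0,0,0,0,0,8.5],[0,0,0,0,0,0,8.5],[0,0,-4,0,0,0,8.5],[0,0,-8,0,0,0,8.5],[-5,0,-11,0,0,0,8.5],[-10,0,-13,0,0,0,8.5],[-15,0,-14,0,0,0,8.5],[-20,0,-14,0,0,0,8.5],[-20,0,-14,0,0,0,8.5],[-20,0,-14,0,0,0,8.5]]'
python3 - <<'E'
from h import *
s=r.snapshot('top');im=s['pixels'];a=cv2.resize(im[160:280,240:360,::-1],(400,400),interpolation=0)
q=r.snapshot('side');b=cv2.resize(q['pixels'][170:330,200:360,::-1],(400,400),interpolation=0)
cv2.imwrite('pics/t6.png',np.hstack([a,b]))
h=cv2.cvtColor(im,cv2.COLOR_RGB2HSV); m=(h[:,:,2]<45).astype(np.uint8); m[:155]=0;m[218:]=0;m[:,:285]=0;m[:,:][:,335:]=0
cs,_=cv2.findContours(m,0,1)
for c in cs:
  if cv2.contourArea(c)<50: continue
  P=np.array([onz(s,*p[0],.136)[:2] for p in c],np.float32)*1000
  k=cv2.minAreaRect(P);print(k,cv2.boxPoints(k).round(0).tolist(),cv2.fitLine(P,2,0,.01,.01).ravel())
E
```

```text
time_s: 13.1
ee_pos: [0.6029, 0.0262, 0.1097]
eef_rot: [0.999, -0.04, -0.0, 0.0]
force: [-0.2, 0.4, 0.7]
grip_width: 0.0669
grasp_force: 0.0
time_s: 14.35
ee_pos: [0.4043, 0.0423, 0.2507]
eef_rot: [0.999, -0.04, 0.001, 0.0]
force: [0.9, 0.1, 0.3]
grip_width: 0.0849
grasp_force: 0.0
```

View pics/t6.png

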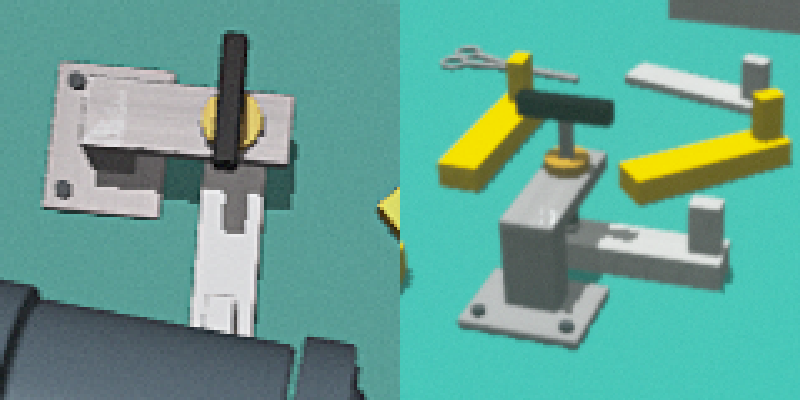

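The bar (left panel, 236,35 to 225,167) looks square to the arm, and the block is still in place under it. I check the angle numerically.

Run:
```python
from h import *
s=r.snapshot('top');im=s['pixels']
v=im.max(2); m=(v<62).astype(np.uint8)
k=np.zeros_like(m);k[166:212,300:318]=m[166:212,300:318]
n,l,st,c=cv2.connectedComponentsWithStats(k);i=1+st[1:,4].argmax();print(st[i])
yx=np.argwhere(l==i);P=np.array([onz(s,x,y,.132)[:2] for y,x in yx],np.float32)*1000
R_=cv2.minAreaRect(P);print(R_,cv2.boxPoints(R_).round(1).tolist()); f=cv2.fitLine(P,2,0,.01,.01).ravel();print(f,np.degrees(np.arctan2(f[1],f[0])))
g=lambda a,b,z:onz(s,240+a*.3-.4,160+b*.3-.4,z)[:2]*1000
a,b=g(60,62,.008),g(43,207,.008);print('foot yaw',np.degrees(np.arctan2(*(a-b)[::-1])))
a,b=g(293,97,.078),g(93,78,.078);print('arm back edge',np.degrees(np.arctan2(*(b-a)[::-1]))-90)
a,b=g(200,190,.024),g(191,325,.024);print('block',np.degrees(np.arctan2(*(a-b)[::-1])),a,b)
```

```text
[300 170  18  41 229]
((603.3472290039062, 29.522146224975586), (71.67603302001953, 28.831058502197266), 6.192203521728516) [[566.2000122070312, 40.0], [569.2999877929688, 11.300000190734863], [640.5, 19.100000381469727], [637.4000244140625, 47.70000076293945]]
[ 9.9834698e-01 -5.7474408e-02  6.0444409e+02  2.5865788e+01] -3.294856
foot yaw -5.085379675837126
arm back edge -5.458878558405445
block -3.133031967854329 [577.64872456  45.75655514] [499.02173778  50.06030467]
```

Run:
```python
from h import *
S=[r.snapshot('top') for _ in range(6)];s=S[0]
g=np.mean([cv2.cvtColor(x['pixels'],cv2.COLOR_RGB2GRAY) for x in S],0); red=np.mean([x['pixels'][:,:,0] for x in S],0)
def cross(I,rows,c0,c1,th,sign,last=False):
    o=[]
    for y in rows:
        t=sign*(I[y,c0:c1]-th); j=np.where((t[:-1]<0)&(t[1:]>=0))[0]
        if len(j): j=j[-1 if last else 0]; o.append((c0+j-t[j]/(t[j+1]-t[j]),y))
    return o
def yaw(o,z,n):
    P=np.array([onz(s,*p,z)[:2] for p in o],np.float32)*1000
    f=cv2.fitLine(P,cv2.DIST_HUBER,0,.01,.01).ravel();e=abs((P-f[2:])@[-f[1],f[0]])
    a=np.degrees(np.arctan2(f[1],f[0]));a=(a+90)%180-90;print(n,len(o),'yaw',a.round(2),'res',e.mean().round(2),f[2:])
# foot left edge: red jumps teal(~80)->grey
yaw(cross(red,range(183,221),246,266,(red[200,246]+red[200,256:260].mean())/2,1),.008,'foot')
for y in(175,190,205): print(g[y,298:320].astype(int))
yaw(cross(g,range(173,207),298,313,78,-1),.136,'barL')
yaw(cross(g,range(173,207),306,322,78,1,),.136,'barR')
# arm far edges: column-wise along arm near(-x) top edge & back edge: right end
yaw(cross(red,range(191,206),320,336,(red[198,325]+red[198,334])/2,-1),.078,'armend')
yaw(cross(red,range(220,252),292,306,160,1),.024,'blockL')
```

```text
foot 38 yaw -5.69 res 0.2 [606.9747  135.98349]
[137 136 135 134 137 136 141 127  74  41  56  56  58  58  48  14 114 146
 140 137 135 137]
[189 189 189 177 186 203 144  35  47  61  58  60  62  46  20  67 169 203
 179 175 184 182]
[212 213 216 215 224 155  33  59  60  63  64  63  39  48  66  86 175 208
 199 198 198 199]
barL 34 yaw -3.75 res 0.43 [597.671     33.154785]
barR 34 yaw -3.23 res 0.49 [603.3707    18.779621]
armend 15 yaw -5.09 res 0.07 [600.8297     -5.4488626]
blockL 32 yaw -4.6 res 0.27 [541.3809   47.59974]
```

The bar reads about −3.5° and the bracket about −5.4°, so the setting is 1–2° short. I regrip and add the small remainder.

```bash
python3 -c "
from h import *
print(rel((603.2,26.3,190),-3.8),rel((603.2,26.3,110),-3.8))"
```

```text
([19.98, 0.0, 5.99], [-0.01, 0.03, -0.8]) ([19.99, 0.01, 13.99], [-0.01, 0.03, -0.8])
```

```bash
python3 -m pendant '[[5,0,0,0,0,-0.8,8.5],[10,0,1,0,0,-0.8,8.5],[15,0,3,0,0,-0.8,8.5],[19,0,4,0,0,-0.8,8.5],[20,0,5,0,0,-0.8,8.5],[20,0,6,0,0,-0.8,8.5],[20,0,10,0,0,-0.8,8.5],[20,0,14,0,0,-0.8,8.5],[20,0,14,0,0,-0.8,8.5],[20,0,14,0,0,-0.8,8.5]]' 60
python3 -m pendant '[[0,0,0,0,0,0,1],[0,0,0,0,0,0,1],[0,0,0,0,0,0,1],[0,0,0,0,0,0,1],[0,0,0,0,0,0,1],[0,0,0,0,0,0,1],[0,0,0,0,0,1,1],[0,0,0,0,0,2,1],[0,0,0,0,0,2,1],[0,0,0,0,0,2,1]]'
python3 -m pendant '[[0,0,0,0,0,2,1],[0,0,0,0,0,2,8.5],[0,0,0,0,0,2,8.5],[0,0,0,0,0,2,8.5],[0,0,0,0,0,2,8.5],[0,0,0,0,0,2,8.5],[0,0,-4,0,0,2,8.5],[0,0,-8,0,0,2,8.5],[-5,0,-11,0,0,2,8.5],[-10,0,-13,0,0,2,8.5]]'
python3 -m pendant '[[-5,0,0,0,0,0,8.5],[-10,0,0,0,0,0,8.5],[-10,0,0,0,0,0,8.5],[-10,0,0,0,0,0,8.5],[-10,0,0,0,0,0,8.5],[-10,0,0,0,0,0,8.5],[-10,0,0,0,0,0,8.5],[-10,0,0,0,0,0,8.5],[-10,0,0,0,0,0,8.5],[-10,0,0,0,0,0,8.5]]'
python3 - <<'E'
from h import *
S=[r.snapshot('top') for _ in range(6)];s=S[0]
g=np.mean([cv2.cvtColor(x['pixels'],cv2.COLOR_RGB2GRAY) for x in S],0); red=np.mean([x['pixels'][:,:,0] for x in S],0)
def yaw(I,rows,c0,c1,th,sign,z,n):
    P=[]
    for y in rows:
        t=sign*(I[y,c0:c1]-th); j=np.where((t[:-1]<0)&(t[1:]>=0))[0]
        if len(j): j=j[0]; P.append(onz(s,c0+j-t[j]/(t[j+1]-t[j]),y,z)[:2]*1000)
    f=cv2.fitLine(np.float32(P),cv2.DIST_HUBER,0,.01,.01).ravel();print(n,len(P),(np.degrees(np.arctan2(f[1],f[0]))+90)%180-90,f[2:])
yaw(g,range(173,207),298,313,78,-1,.136,'barL');yaw(g,range(173,207),306,322,78,1,.136,'barR')
yaw(red,range(220,252),292,306,160,1,.024,'blockL')
E
```

```text
time_s: 16.05
ee_pos: [0.6037, 0.0264, 0.112]
eef_rot: [0.999, -0.033, 0.001, 0.0]
force: [-0.1, 0.3, 0.8]
grip_width: 0.0852
grasp_force: 0.0
time_s: 17.3
ee_pos: [0.6034, 0.0275, 0.1107]
eef_rot: [0.999, -0.05, 0.0, -0.001]
force: [-0.6, 5.9, 2.9]
grip_width: 0.0131
grasp_force: 60.2
time_s: 18.55
ee_pos: [0.5033, 0.0364, 0.2419]
eef_rot: [0.998, -0.068, 0.001, 0.0]
force: [0.3, -0.0, 1.4]
grip_width: 0.0852
grasp_force: 0.0
time_s: 19.8
ee_pos: [0.4046, 0.0501, 0.2402]
eef_rot: [0.998, -0.068, 0.0, -0.0]
force: [-0.5, -0.1, 0.0]
grip_width: 0.0851
grasp_force: 0.0
barL 34 -6.9835663 [598.17993   33.424976]
barR 34 -5.951248 [604.3859   18.33866]
blockL 32 -4.597336 [541.3809   47.60462]
```

```bash
python3 -c "
from h import *
print(r.hand_in())"
```

```text
the job is handed in; nothing more can be done
None
```

The job is handed in: the thick block lies flat under the nose, released, and the thin block was not touched; the T bar reads about 1° past square by my image measurement, because I mistakenly added about 2° of extra turn in the last correction and the driver can't be turned back.

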